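# Swing the cover plate home on its locating pin and clamp it

## Robot

A 6-joint arm with a two-finger parallel gripper is mounted at the origin on the work surface. World frame = base frame: x ahead of the robot, y to its left, z up, the work surface at z = 0. Lengths are in m, angles in rad, forces in N, time in s.
With the tool pointing down it reaches from about 0.25 to 0.775 m from the base axis. Payload 4 kg.
Tool frame: the origin (TCP) lies between the finger pads; the fingertips stand bot.tip_reach ahead of it and the grasp point (between the pads) lies 2 mm behind it (bot.tip_reach is the distance from the TCP to the fingertips, in m); z points along the fingers, y is the line along which they close (so a half turn about z gives the same grasp; the last joint's range is limited). The gripper opens to 94 mm and grips with 3 to 60 N. Pads are 16 mm wide; open, the fingers measure 119 mm over their backs; the gripper's body (75 mm by 177 mm) begins 78 mm behind the grasp point.
Start: joints at [1.075, 0.087, 1.371, -0, 1.684, -0.103], TCP at [0.211, 0.508, 0.185] pointing down, gripper open.
Joint ranges: [-3.1, 3.1], [-0.76, 2.03], [0.27, 2.55], [-1.08, 4.22], [0.17, 2.65], [-2.57, 2.57]. Speed limits (rad/s): [2.79, 2.79, 3.14, 3.14, 3.14, 3.14].

## Interface

Orientations are given as a rotation vector (axis times angle).
In Python, from station import readout, camera, get_calibration, bot gives the robot as it stands.
- The arm moves only by the shell command python3 -m pendant 'ROWS' [FORCE]. ROWS is one flat JSON list of numbers that holds 1 to 8 rows one after another, with no inner brackets; each row has 5 numbers: dx, dy, dz in m, then a turn about the tool's z in rad, then the finger opening in m; each row shifts and turns the commanded pose from where the row before left it, along the tool's axes as they then stand; what a row does not reach is not made up. A row lasts 1/8 s, in which the tool goes at most 0.0625 m and 0.188 rad, less where a joint would pass 70% of its speed; a pose out of reach is approached as far as the arm can. The fingers move at their own pace and stop on an object; FORCE is the grip in N (left out, the last holds). Time passes only in rows, so rows that do not move let the fingers close. It prints the time, the measured TCP pose, the force, the opening and the grip force at its end. Input that does not fit is refused with a message, and nothing moves.
- readout.observe(): the state, without advancing time (a new reading comes with each control period).
- camera(name): name is "scene" or "top" or "wrist"; returns the picture (384x512x3 uint8, red, green, blue); there is no depth.
- get_calibration(name): a dict with "fx", "fy", "cx", "cy" (pixels), "D" ([k1, k2, p1, p2, k3] as OpenCV has them; the pictures are not rectified), "T" (4x4, takes a point from camera to world coordinates). Camera axes: x right, y up, looking along -z (the intrinsics and any distortion apply to the point x, -y, -z); pixel columns grow to the right and rows downward; lengths in m; the calibration is good to about 2 mm. A picture is of the moment at which its call begins: read the wrist's pose just before it. get_calibration takes no time and is no camera call; for the wrist camera it gives the pose at the moment of the call.
- bot.close_job(): hands the job in; it is judged then, once.
The state is a dict: "t": time; "joints": joint angles; "qd": joint speeds; "effort": joint torques, N m; "ee_pos": TCP position; "ee_rot": TCP orientation; "force": force on the tool from outside, world axes, zero at the start; "moment": the same for the moment, N m; "opening": finger opening in m; "grasp_force": force on a finger pad.
Only numpy, scipy, OpenCV 4.12 (cv2) and the standard library are available. Lean on these libraries where they do the work, as an engineer would, in place of code of your own. Each camera call takes 0.05 s, during which the arm holds its last target. There are 200 camera calls.

## Task

The aluminium cover plate sits over the locating pin of the drilling fixture but is swung off its stop. Push it near its free corner so that it pivots about the pin, flat on the base, until its edge bears on the brass tip of the stop screw - feel for the contact, press it firmly home there for a moment, but do not ram it. Then swing the red toggle-clamp handle fully upright so that the clamp holds the plate there. Leave the other things on the fixture and table alone.

Things in the scene. Friction and masses are not known exactly. Their poses are not given: they have to be found in the camera images.
- fixture: Drilling fixture bolted to the table: dark ground steel base plate 280 (its x) x 380 (its y) x 20 mm, top face 20 mm above the table. Origin: centre of the base plate's underside. It carries the locating pin and the toggle clamp; it never moves.
- pin (a point): Axis of the fixture's fixed locating pin at the base plate's top face (z = 20 mm). Steel pin, 15 mm diameter, standing 30 mm above the base plate.
- plate: The work: flat aluminium cover plate 170 x 100 x 16 mm, 0.4 to 0.8 kg, lying on the base plate (1 to 3 N of sliding friction) with its 16 mm locating hole over the pin. Origin: hole axis at the underside. In its axes it spans x -22 to 148, y -78 to +22, z 0 to 16 mm. Edge y = +22 goes against the stop.
- free_corner (a point): Upper edge of the plate's free corner, plate axes (148, -78, 16) mm: the corner to push at, on the edge y = -78, towards the plate's +y. Pushed there, the plate swings about the pin counter-clockwise seen from above (its yaw grows) towards the stop; at the start it is 0.25 to 0.8 rad short of it.
- stop: Grey stop block 48 x 34 x 26 mm bolted to the base plate, with an adjustable brass-tipped stop screw (12 mm across, axis 12 mm above the base) that points along the block's -x at the plate's edge y = +22, about 110 mm from the pin. Origin: on the base's top, under the block's front face. The block is rigid and fixed at fixture (90, -20) mm; the screw is set differently for every job.
- stop_face (a point): Where the stop screw leaves the block's front face, 12 mm above the base. The brass tip stands 8 to 28 mm out from here along the block's -x. How far is not measured: feel for it. It is locked and rigid, so the push rises quickly once the plate meets it: 8 N or so at the corner seats it, over 20 N on the tip marks the work.
- clamp_handle (a joint): Red-handled toggle clamp, handle angle in rad: 0 = open (leaning 1.15 back from upright, away from the plate, towards the fixture's -y), 1.15 to 1.18 = fully closed (upright, at its end stop). Through a toggle it drives the clamp arm, fast at first, ever slower towards closed, where it locks. It stays where left; 2 to 4 N at its end moves it, up to 12 N at the last.
- handle_pivot (a point): Pivot of the clamp's handle, fixed, 70 mm above the table at fixture (x 42, y -122 mm); the axis is parallel to the fixture's x. The handle swings in the upright plane through it, from the fixture's -y side up to upright.
- handle_grip (a point): Point on the axis of the clamp's red handle grip, 90 mm from the handle's pivot. The grip is a red bar 19 mm in diameter, from 46 to 118 mm from the pivot; it is smooth and slips in a pinch: push it upright from behind (the fixture's -y side), at or near its end.
- clamp_arm: Dark steel arm of the toggle clamp with a black rubber-tipped spindle 52 mm from the arm's pivot (pivot at fixture x 42, y -88, z 58 mm). Open, it stands 1.27 rad up from level (top about 120 mm above the table) beyond the plate's free end; closed, it lies level over the plate's free end, the rubber tip pressing on the plate's top.
- cap_a: Bystander: round steel cap, 66 mm diameter, 10 mm high, on the fixture's base plate. Origin: underside centre.
- cap_b: Bystander: the same kind of steel cap, on the table. Origin: underside centre.
- bush_block: Bystander: aluminium block with two holes, 50 x 40 x 18 mm, on the fixture's base plate. Origin: underside centre.
- hex_key: Bystander: bright steel L-shaped hex key, 85 x 31 mm, 6 mm thick, on the fixture's base plate behind the pin. Origin: underside, middle of the long leg.
- coolant: Bystander: white bottle with red label and black cap, 72 mm diameter, 190 mm high. Origin: underside centre.
- tape: Bystander: yellow and black tape measure, 68 x 34 x 62 mm. Origin: underside centre.
- pencil: Bystander: flat orange carpenter's pencil, 160 x 12 x 7 mm. Origin: underside centre.
Not all that is in view belongs to the job. What is meant by the plate is not brown, and is the smaller of those in its own colour.

How it is judged:
By the outcome, as a careful person would: the job done as asked, in the order asked, and still so for the second after the job is handed in, with the robot touching nothing.
It also fails if it takes over 61 s, if anything falls off the work surface, if the arm or the gripper's body presses on something with over 40 N, if the wrist force passes 120 N, or if a joint passes its speed limit or range.

## Working session

There is one attempt and no reset: what is moved stays moved. The work goes in short steps, Python scripts to look and compute and a shell command to move; the robot and the scene stay as the last step left them, time stands still between calls to the robot, and variables do not carry over. Pictures are saved under pics/ and viewed, at most 10 in all, crops included, and the job is handed in when it is done.

```bash
ls; mkdir -p pics; cat > look.py <<'E'
import sys,cv2
from station import camera
for n in sys.argv[2:]:
    cv2.imwrite(f'pics/{sys.argv[1]}_{n}.png',cv2.resize(camera(n)[:,:,::-1],(800,600),interpolation=cv2.INTER_CUBIC))
E
python3 look.py a scene top; python3 - <<'E'
from station import readout,bot,get_calibration
print(readout.observe(),bot.tip_reach)
for n in("scene","top"):print(get_calibration(n))
E
```

```text
pics
{'t': 0.1, 'joints': array([ 1.07490974e+00,  8.79099237e-02,  1.37205260e+00, -3.72083135e-05,
        1.68361344e+00, -1.03123576e-01]), 'qd': array([ 0.00058298, -0.00161438, -0.00505203, -0.00088595, -0.00163403,
       -0.00162948]), 'effort': array([ 3.00659238e-03, -3.41251767e+01, -3.03302479e+01,  7.20316591e-02,
        3.03498027e-02, -8.18768285e-05]), 'ee_pos': array([0.21028737, 0.50764614, 0.18383114]), 'ee_rot': array([-6.12891642e-01, -3.08066629e+00,  2.99330696e-03]), 'force': array([ 0.5637437 , -0.64749837, -0.04119566]), 'moment': array([-0.03073506, -0.03042579, -0.01921225]), 'grasp_force': 0.0, 'opening': 0.0941008792092368} 0.017
{'fx': 392.5636006068557, 'fy': 392.5636006068557, 'cx': 254.47448209930272, 'cy': 187.87746132889453, 'D': array([0.04696213, 0.        , 0.        , 0.        , 0.        ]), 'T': array([[ 0.76206489, -0.38421408,  0.52118773,  1.15125411],
       [ 0.6474854 ,  0.44665712, -0.61746261, -0.75326167],
       [ 0.00444562,  0.80800802,  0.58915472,  0.84562433],
       [ 0.        ,  0.        ,  0.        ,  1.        ]])}
{'fx': 474.1557530537374, 'fy': 474.1557530537374, 'cx': 249.88680848312063, 'cy': 188.92955105205095, 'D': array([0.03389139, 0.        , 0.        , 0.        , 0.        ]), 'T': array([[-6.78186723e-03,  9.89469397e-01, -1.44583257e-01,
         2.79981321e-01],
       [-9.99976697e-01, -6.59742809e-03,  1.75508565e-03,
         8.58157663e-03],
       [ 7.82725901e-04,  1.44591790e-01,  9.89491082e-01,
         1.60304976e+00],
       [ 0.00000000e+00,  0.00000000e+00,  0.00000000e+00,
         1.00000000e+00]])}
```

View pics/a_scene.png

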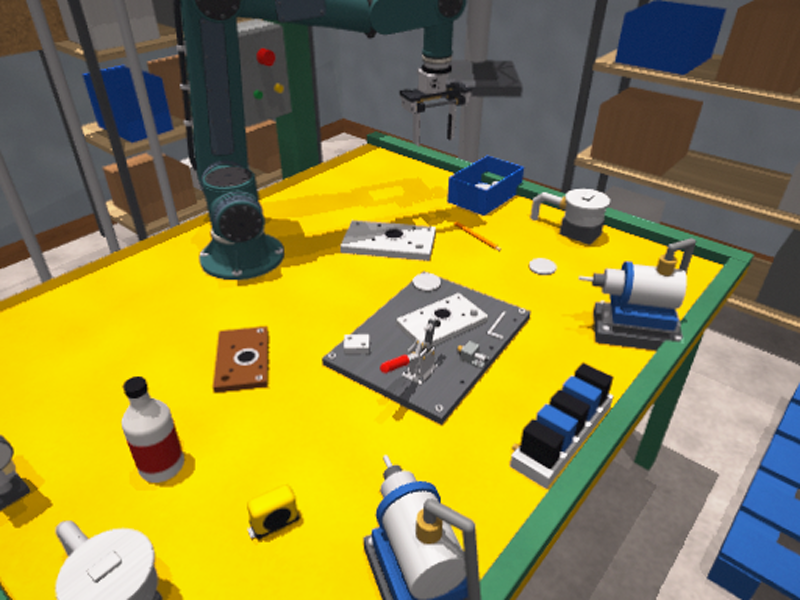

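View pics/a_top.png

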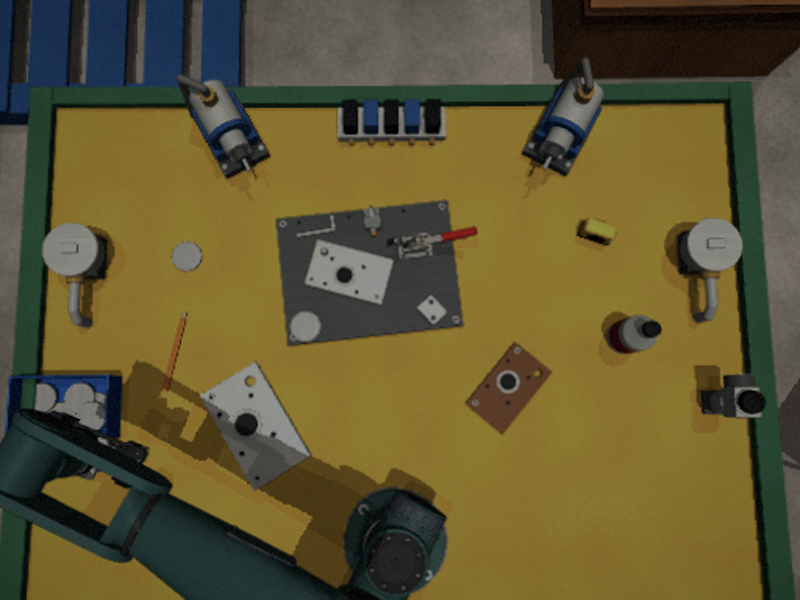

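The candidates (800x600 top picture) are the brown plate at (508,387), the large white plate at (255,425) on the table, and the smaller white plate at (345,272) on the fixture. The last fits: it is aluminium-coloured, the smaller of the two, and sits over the pin. I'll confirm that in an enlarged crop and measure it.

```bash
cat > h.py <<'E'
import numpy as np,cv2
from station import camera,get_calibration
def ray(n,uv,c=None):
    c=c or get_calibration(n);K=np.array([[c['fx'],0,c['cx']],[0,c['fy'],c['cy']],[0,0,1]])
    p=cv2.undistortPoints(np.array(uv,float).reshape(-1,1,2),K,c['D']).reshape(-1,2)
    d=np.c_[p[:,0],-p[:,1],-np.ones(len(p))]@c['T'][:3,:3].T
    return c['T'][:3,3],d
def onz(n,uv,z,c=None):
    o,d=ray(n,uv,c);z=np.broadcast_to(z,len(d));return o+d*((z-o[2])/d[:,2])[:,None]
E
python3 - <<'E'
from h import *
im=camera("top");cv2.imwrite('pics/topfull.png',im[:,:,::-1])
x0,y0,x1,y1=165,120,310,228
cv2.imwrite('pics/crop.png',cv2.resize(im[y0:y1,x0:x1,::-1],None,fx=5.5,fy=5.5,interpolation=cv2.INTER_CUBIC))
hsv=cv2.cvtColor(im,cv2.COLOR_RGB2HSV)
# fixture: dark low saturation
sub=np.zeros(im.shape[:2],np.uint8);sub[y0:y1,x0:x1]=1
m=((hsv[...,1]<110)&(sub>0)).astype(np.uint8)
m=cv2.morphologyEx(m,cv2.MORPH_CLOSE,np.ones((9,9)));m=cv2.morphologyEx(m,cv2.MORPH_OPEN,np.ones((25,25)))
c=max(cv2.findContours(m,0,2)[0],key=cv2.contourArea);b=cv2.boxPoints(cv2.minAreaRect(c))
P=onz("top",b,.02);print('fixture px',b.tolist());print(P.round(4),np.linalg.norm(np.diff(P,axis=0),axis=1),P.mean(0))
g=im.min(2);w=((g>105)&(sub>0)).astype(np.uint8)
for c in cv2.findContours(w,0,2)[0]:
    if cv2.contourArea(c)>60:
        r=cv2.minAreaRect(c);b=cv2.boxPoints(r);P=onz("top",b,.036);print('white',cv2.contourArea(c),b.round(1).tolist());print(P.round(4)[:,:2].tolist(),np.linalg.norm(np.diff(P,axis=0),axis=1))
r=((hsv[...,1]>150)&((hsv[...,0]<8)|(hsv[...,0]>172))&(sub>0))
v,u=np.nonzero(r);print('red',u.min(),u.max(),v[u==u.min()],v[u==u.max()],len(u))
E
```

```text
fixture px [[174.63414001464844, 139.70730590820312], [286.5853576660156, 127.2682876586914], [295.57318115234375, 208.15853881835938], [183.6219482421875, 220.59756469726562]]
[[ 0.6832  0.2621  0.02  ]
 [ 0.7246 -0.1218  0.02  ]
 [ 0.4451 -0.147   0.02  ]
 [ 0.4059  0.2277  0.02  ]] [0.38612309 0.28064973 0.37673955] [0.56471804 0.0552536  0.02      ]
white 235.0 [[186.0, 200.0], [204.0, 200.0], [204.0, 217.0], [186.0, 217.0]]
[[0.4732, 0.2186], [0.4727, 0.1587], [0.4161, 0.1583], [0.4165, 0.2178]] [0.05982218 0.05667113 0.05950606]
white 151.5 [[266.5, 196.5], [274.5, 188.5], [285.0, 199.0], [277.0, 207.0]]
[[0.4831, -0.0494], [0.5099, -0.0764], [0.4743, -0.1109], [0.4477, -0.0838]] [0.03804557 0.04950875 0.03791855]
white 1395.5 [[194.6999969482422, 180.8000030517578], [202.39999389648438, 152.60000610351562], [251.1999969482422, 166.0], [243.5, 194.10000610351562]]
[[0.5376, 0.1903], [0.6338, 0.1654], [0.587, 0.0009], [0.4915, 0.0272]] [0.09939232 0.17101189 0.09901556]
red 283 304 [149 150 151] [146 147 148 149] 109
```

View pics/crop.png

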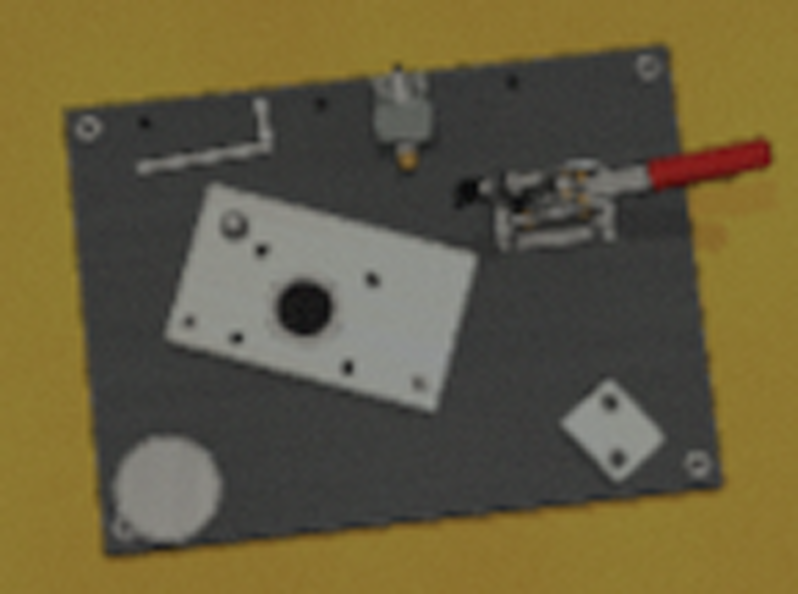

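The crop confirms it. The small white plate has the pin at crop (234,222), its free corner at (435,410), the brass tip at (406,160) and the red handle running to (770,152). Next I'll fit the fixture frame.

```bash
cat > fr.py <<'E'
from h import *
f=lambda c:np.array([165,120])+(np.array(c,float)+.5)/5.5-.5
C=onz("top",f([[66,108],[667,45],[722,487],[106,555]]),.02)[:,:2]
M=np.array([[.14,.19],[.14,-.19],[-.14,-.19],[-.14,.19]])
m=C.mean(0);H=M.T@(C-m);yaw=np.arctan2(H[0,1]-H[1,0],H[0,0]+H[1,1])
R=np.array([[np.cos(yaw),-np.sin(yaw)],[np.sin(yaw),np.cos(yaw)]])
W=lambda p:m+R@np.array(p)
F=lambda w:R.T@(np.array(w)-m)
E
python3 - <<'E'
from fr import *
print('yaw',yaw,'c',m,'res',(C-m-M@R.T).round(4).tolist())
# checks
for n,p,z in(('tip',[406,162],.032),('grip end',[770,152],.118),('pin top',[234,219],.050),('free corner',[435,411],.036),('c(148,22)',[477,253],.036),('c(-22,22)',[210,183],.036),('c(-22,-78)',[164,338],.036)):
    w=onz("top",f([p]),z)[0,:2];print(n,w.round(4),'fix',F(w).round(4))
print('handle end model',W([.042,-.230]))
E
```

```text
yaw 0.10232700437821728 c [0.56478579 0.05377246] res [[0.0002, -0.0017], [-0.0006, 0.0016], [0.0003, 0.0016], [0.0001, -0.0016]]
tip [0.6464 0.0438] fix [ 0.0802 -0.0183]
grip end [ 0.6309 -0.1703] fix [ 0.0428 -0.2296]
pin top [0.6075 0.1479] fix [0.0521 0.0893]
free corner [0.4909 0.0266] fix [-0.0762 -0.0195]
c(148,22) [5.883e-01 4.000e-04] fix [ 0.0179 -0.0554]
c(-22,22) [0.633 0.164] fix [0.0792 0.1027]
c(-22,-78) [0.5369 0.1913] fix [-0.0137  0.1396]
handle end model [ 0.63006026 -0.17073421]
```

```bash
python3 -m pendant '[-0.04,-0.031,0,0,0,-0.04,-0.031,0,0,0,-0.04,-0.031,0,0,0,-0.04,-0.031,0,0,0,-0.04,-0.031,0,0,0,-0.04,-0.031,0,0,0,-0.04,-0.031,0,0,0,-0.04,-0.031,0,0,0]' 20
python3 -m pendant '[0,0,0,-0.16,0,0,0,0,-0.16,0,0,0,0,-0.16,0,0,0,0,0,0]'
cat > st.py <<'E'
import sys
from fr import *
from station import readout
from scipy.spatial.transform import Rotation as Ro
s=readout.observe();R3=Ro.from_rotvec(s['ee_rot']).as_matrix()
print('t',s['t'],'pos',s['ee_pos'].round(4),'F',s['force'].round(1),'fix',F(s['ee_pos'][:2]).round(4),'xhead',np.arctan2(R3[1,0],R3[0,0]).round(3),'Ftool',(R3.T@s['force']).round(1))
if len(sys.argv)>1: print('to target, tool axes',(R3.T@(np.array(eval(sys.argv[1]))-s['ee_pos'])).round(4))
E
python3 st.py '[.469,.051,.060]'
```

```text
t: 1.15
ee_pos: [0.4116, 0.155, 0.1846]
ee_rot: [-0.613, -3.081, -0.0]
force: [0.3, 0.0, 0.9]
opening: 0.0172
grasp_force: 0.0
t: 1.65
ee_pos: [0.4111, 0.1564, 0.1846]
ee_rot: [0.134, -3.138, 0.0]
force: [-0.1, -0.0, 0.5]
opening: 0.0002
grasp_force: 0.0
t 1.65 pos [0.4111 0.1564 0.1846] F [-0.1 -0.   0.5] fix [-0.1424  0.1178] xhead -3.056 Ftool [ 0.1 -0.  -0.5]
to target, tool axes [-0.0489 -0.11    0.1245]
```

```bash
python3 -m pendant '[-0.024,-0.055,0,0,0,-0.025,-0.055,0,0,0,0,0,0.045,0,0,0,0,0.045,0,0,0,0,0.034,0,0,0,0,0.01,0,0,0,0,0.004,0,0,0,0,0,0,0]'
python3 st.py '[.469,.051,.046]'; python3 look.py b scene top
```

```text
t: 2.65
ee_pos: [0.4707, 0.0513, 0.0483]
ee_rot: [-0.136, 3.136, -0.0]
force: [0.1, 0.2, -0.1]
opening: 0.0006
grasp_force: 0.0
t 2.65 pos [0.4707 0.0513 0.0483] F [ 0.1  0.2 -0.1] fix [-0.0938  0.0072] xhead -3.055 Ftool [-0.1  0.2  0.1]
to target, tool axes [ 0.0017 -0.0002  0.0023]
```

View pics/b_scene.png

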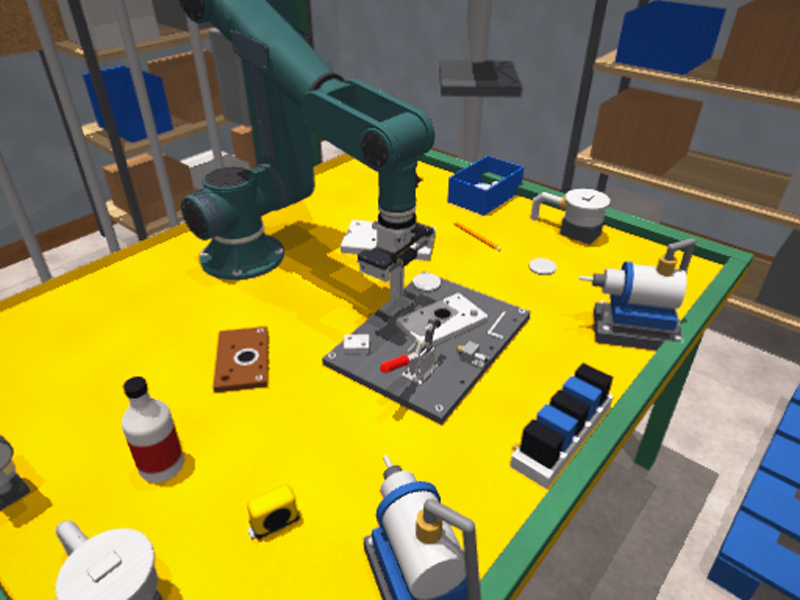

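The scene view shows the closed fingers at about (395,300), behind the plate's long edge, clear of the bush block and cap. I'll lower a little, advance, and work out the arc rows.

```bash
python3 -m pendant '[-0.005,-0.002,0.003,0,0,-0.004,-0.002,0,0,0,0,0,0,0,0]'
python3 st.py;python3 -m pendant '[-0.003,-0.001,0,0,0,-0.002,-0.001,0,0,0,0,0,0,0,0]'; python3 st.py; python3 - <<'E'
import numpy as np
h=-3.055;ex=np.array([np.cos(h),np.sin(h)]);ey=np.array([ex[1],-ex[0]])
pin=np.array([.607,.149]);P=[pin+.1575*np.array([np.cos(-2.426+a),np.sin(-2.426+a)]) for a in np.arange(0,.51,.05)]
print(np.round(P,4).tolist())
for d in np.diff(P,axis=0):print((d@ex).round(4),(d@ey).round(4))
E
```

```text
t: 3.12
ee_pos: [0.4794, 0.0478, 0.044]
ee_rot: [-0.136, 3.138, 0.0]
force: [-0.1, 0.6, 0.1]
opening: 0.0005
grasp_force: 0.0
t 3.125 pos [0.4794 0.0478 0.044 ] F [-0.1  0.6  0.1] fix [-0.0856  0.0028] xhead -3.055 Ftool [ 0.1  0.6 -0.1]
t: 3.5
ee_pos: [0.4842, 0.0464, 0.0438]
ee_rot: [0.137, -3.139, -0.0]
force: [-0.4, 0.2, 0.6]
opening: 0.0003
grasp_force: 0.0
t 3.5 pos [0.4842 0.0464 0.0438] F [-0.4  0.2  0.6] fix [-0.0809  0.0009] xhead -3.054 Ftool [ 0.4  0.3 -0.6]
[[0.4881, 0.0457], [0.4934, 0.0399], [0.499, 0.0343], [0.5049, 0.0291], [0.511, 0.0241], [0.5174, 0.0195], [0.524, 0.0152], [0.5308, 0.0112], [0.5378, 0.0075], [0.5449, 0.0043], [0.5522, 0.0013]]
-0.0048 -0.0062
-0.0051 -0.006
-0.0054 -0.0057
-0.0057 -0.0055
-0.0059 -0.0052
-0.0062 -0.0049
-0.0064 -0.0046
-0.0066 -0.0042
-0.0068 -0.0039
-0.007 -0.0035
```

```bash
python3 -m pendant '[-0.003,-0.002,0,0,0,-0.003,-0.003,0,0,0,-0.003,-0.003,0,0,0,-0.003,-0.003,0,0,0,-0.003,-0.003,0,0,0,-0.003,-0.003,0,0,0,-0.003,-0.003,0,0,0,-0.003,-0.003,0,0,0]'; python3 st.py
python3 -m pendant '[-0.003,-0.003,0,0,0,-0.003,-0.003,0,0,0,-0.003,-0.003,0,0,0,-0.003,-0.003,0,0,0,0,0,0,0,0]';python3 st.py; python3 look.py c top
```

```text
t: 4.5
ee_pos: [0.5103, 0.0254, 0.0439]
ee_rot: [-0.137, 3.139, 0.0]
force: [0.2, -0.2, 0.4]
opening: 0.0002
grasp_force: 0.0
t 4.5 pos [0.5103 0.0254 0.0439] F [ 0.2 -0.2  0.4] fix [-0.0571 -0.0226] xhead -3.054 Ftool [-0.2 -0.2 -0.4]
t: 5.12
ee_pos: [0.5232, 0.0145, 0.0439]
ee_rot: [-0.136, 3.139, 0.0]
force: [0.3, -0.2, -0.6]
opening: 0.0005
grasp_force: 0.0
t 5.125 pos [0.5232 0.0145 0.0439] F [ 0.3 -0.2 -0.6] fix [-0.0453 -0.0348] xhead -3.055 Ftool [-0.3 -0.2  0.6]
```

```bash
python3 - <<'E'
import cv2
im=cv2.imread('pics/c_top.png');cv2.imwrite('pics/c_crop.png',cv2.resize(im[180:360,255:495],None,fx=3,fy=3,interpolation=cv2.INTER_CUBIC))
E
```

```text
(no output)
```

View pics/c_crop.png

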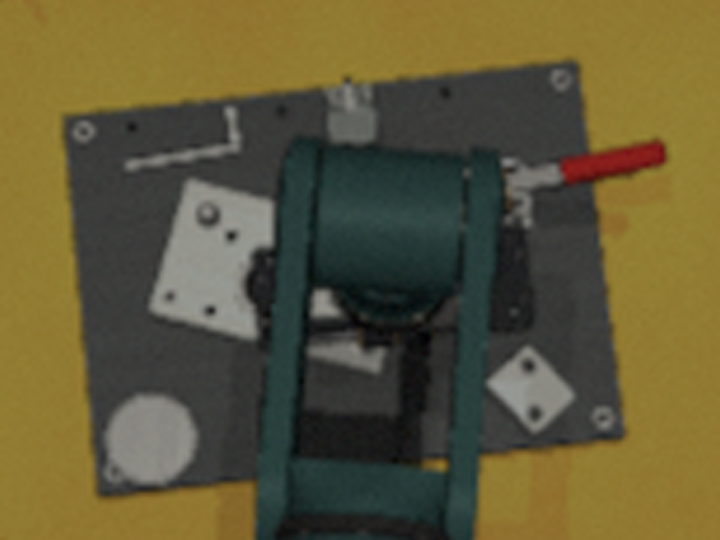

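The picture shows the free corner still at crop (383,372), so the plate has hardly moved and the force reads zero. I'll look from the side before going on.

```bash
python3 - <<'E'
from h import *
a=camera("scene")[:,:,::-1];w=camera("wrist")[:,:,::-1]
A=cv2.resize(a[150:280,190:350],(800,650),interpolation=cv2.INTER_CUBIC)[:600]
cv2.imwrite('pics/d.png',np.hstack([cv2.resize(a[160:270,205:315],(400,400),interpolation=cv2.INTER_CUBIC),cv2.resize(w,(400,300)).copy() if 0 else cv2.copyMakeBorder(cv2.resize(w,(400,300)),0,100,0,0,0)]))
c=get_calibration("scene");print(c['cx'])
E
python3 st.py
```

```text
254.47448209930272
t 5.275 pos [0.5229 0.0148 0.0438] F [ 0.   0.9 -1.1] fix [-0.0456 -0.0345] xhead -3.054 Ftool [-0.1  0.9  1.1]
```

View pics/d.png

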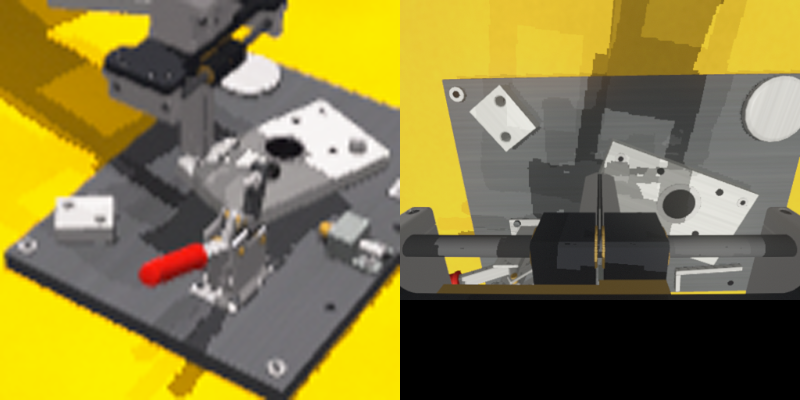

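Wrist and scene views show the fingers just outside the plate's free end; they passed around the corner. I'll back out and re-approach further in along the long edge.

```bash
python3 -m pendant '[0,-0.01,0,0,0,0.025,0,0,0,0,0.027,0,0,0,0,0,0.03,0,0,0,0,0.037,0,0,0,0,0,0,0,0]'; python3 st.py '[.485,.057,.044]'; python3 - <<'E'
from fr import *
im=camera("top");g=im.min(2)
cv2.imwrite('pics/e.png',cv2.resize(im[118:232,155:315,::-1],(800,570),interpolation=cv2.INTER_CUBIC))
c=get_calibration("top")
# line fit of visible left edge (x=-22) between its corners
w=(g>105).astype(np.uint8);w[:,:190]=0
E
```

```text
t: 6.02
ee_pos: [0.466, 0.068, 0.044]
ee_rot: [-0.142, 3.138, 0.0]
force: [0.3, -0.9, -0.2]
opening: 0.0008
grasp_force: 0.0
t 6.025 pos [0.466 0.068 0.044] F [ 0.3 -0.9 -0.2] fix [-0.0968  0.0243] xhead -3.051 Ftool [-0.2 -0.9  0.2]
to target, tool axes [-0.0179 -0.0127  0.    ]
```

View pics/e.png

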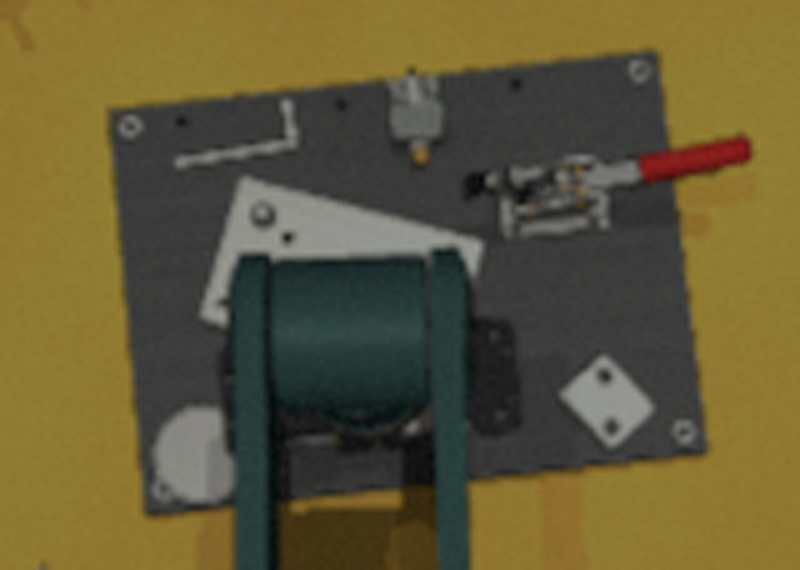

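The plate is nearly unmoved: its top edge runs (245,180)-(483,241), the same slope as before. This time I'll push straight along the plate's +y until I feel it.

```bash
python3 -m pendant '[-0.018,-0.012,0,0,0,0,0,0,0,0]'; python3 -m pendant '[-0.003,-0.001,0,0,0,-0.003,-0.001,0,0,0,0,0,0,0,0]'; python3 -m pendant '[-0.003,-0.001,0,0,0,-0.003,-0.001,0,0,0,0,0,0,0,0]';python3 -m pendant '[-0.003,-0.001,0,0,0,-0.003,-0.001,0,0,0,0,0,0,0,0]'; python3 st.py
```

```text
t: 6.32
ee_pos: [0.486, 0.0551, 0.044]
ee_rot: [-0.134, 3.138, -0.001]
force: [-0.2, -0.1, 0.3]
opening: 0.0005
grasp_force: 0.0
t: 6.7
ee_pos: [0.4914, 0.0551, 0.0439]
ee_rot: [0.137, -3.139, -0.0]
force: [-0.4, -0.9, 0.6]
opening: 0.0003
grasp_force: 0.0
t: 7.08
ee_pos: [0.4978, 0.0536, 0.0439]
ee_rot: [-0.137, 3.139, 0.0]
force: [-0.0, 0.0, -0.2]
opening: 0.0002
grasp_force: 0.0
t: 7.45
ee_pos: [0.5039, 0.0521, 0.0439]
ee_rot: [-0.137, 3.139, 0.0]
force: [-0.1, -0.2, -0.8]
opening: 0.0001
grasp_force: 0.0
t 7.45 pos [0.5039 0.0521 0.0439] F [-0.1 -0.2 -0.8] fix [-0.0607  0.0046] xhead -3.054 Ftool [ 0.1 -0.2  0.8]
```

```bash
python3 - <<'E'
from fr import *
ims=[camera("top") for _ in range(1)];a=camera("scene")
im=ims[0]
cv2.imwrite('pics/f.png',np.hstack([cv2.resize(im[118:232,180:294,::-1],(400,400),interpolation=cv2.INTER_CUBIC),cv2.resize(a[160:250,225:315,::-1],(400,400),interpolation=cv2.INTER_CUBIC)]))
E
python3 st.py
```

```text
t 7.55 pos [0.5037 0.0522 0.0439] F [ 0.4 -0.3 -0.7] fix [-0.0609  0.0047] xhead -3.054 Ftool [-0.3 -0.4  0.7]
```

View pics/f.png

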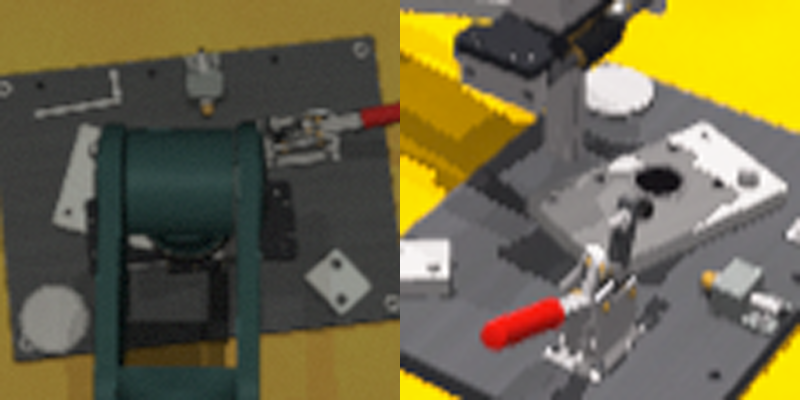

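```bash
cat > yaw.py <<'E'
from fr import *
def pyaw(im):
    g=cv2.resize(im,None,fx=4,fy=4,interpolation=cv2.INTER_CUBIC).min(2)
    P=[]
    for v in range(158*4,176*4):
        u=np.nonzero(g[v,190*4:225*4]>105)[0]
        if len(u): P.append([(190*4+u[0]+.5)/4-.5,(v+.5)/4-.5])
    W=onz("top",P,.036)[:,:2];d=cv2.fitLine(W.astype(np.float32),cv2.DIST_HUBER,0,.001,.001).ravel()
    a=np.arctan2(d[1],d[0]);return (a+np.pi/2)%np.pi-np.pi/2   # heading of plate +y
if __name__=='__main__':
    print('plate y heading now',pyaw(camera("top")),'start',pyaw(cv2.imread('pics/topfull.png')[:,:,::-1]),'fixture x',yaw)
E
python3 yaw.py
```

```text
plate y heading now -0.2696252 start -0.26777208 fixture x 0.10232700437821728
```

```bash
cat > proj.py <<'E'
from fr import *
def proj(n,X):
    c=get_calibration(n);K=np.array([[c['fx'],0,c['cx']],[0,c['fy'],c['cy']],[0,0,1]])
    p=(np.array(X,float)-c['T'][:3,3])@c['T'][:3,:3]; p=p*[1,-1,-1]
    return cv2.projectPoints(p,np.zeros(3),np.zeros(3),K,c['D'])[0].reshape(-1,2)
E
python3 - <<'E'
from proj import *
from station import readout
t=readout.observe()['ee_pos'];a=camera("scene")
y=-.268;ey=np.array([np.cos(y),np.sin(y)]);ex=np.array([-ey[0]*0+np.sin(y),-np.cos(y)]);pin=np.array([.607,.1485])
pl=lambda x,yy,z:[*(pin+x*ex+yy*ey),z]
X=[t,t-[0,0,.017],t+[0,0,.06],pl(.148,-.078,.036),pl(.148,.022,.036),pl(-.022,-.078,.036),pl(.121,-.078,.036)]
uv=proj("scene",X);s=8;o=np.array([225,155])
im=cv2.resize(a[155:230,225:325,::-1],None,fx=s,fy=s,interpolation=cv2.INTER_CUBIC)
for p,c in zip(uv,[(255,0,255),(0,0,255),(255,0,255)]+[(0,255,0)]*4):
    cv2.circle(im,tuple(int(k) for k in ((p-o+.5)*s)),3,c,-1)
print(np.round((uv-o+.5)*s).tolist());cv2.imwrite('pics/g.png',im)
E
```

```text
[[298.0, 361.0], [298.0, 393.0], [301.0, 244.0], [238.0, 395.0], [381.0, 526.0], [558.0, 260.0], [291.0, 372.0]]
```

View pics/g.png

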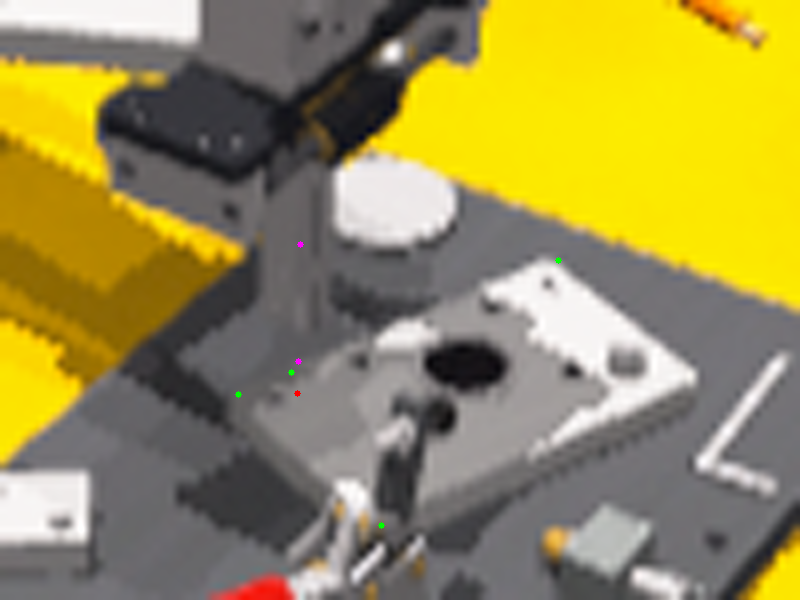

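```bash
python3 - <<'E'
import cv2
im=cv2.imread('pics/g.png')
for v in range(290,430,8): print(v,[int(im[v,u].mean()) for u in range(236,380,8)])
E
python3 -m pendant '[0,0,0.002,0,0,0,0,0.001,0,0,0,0,0,0,0]';python3 st.py
```

```text
290 [52, 52, 53, 78, 101, 101, 101, 101, 97, 95, 81, 95, 73, 67, 69, 64, 81, 79]
298 [51, 52, 54, 91, 101, 102, 101, 101, 104, 94, 80, 95, 65, 61, 59, 53, 55, 65]
306 [49, 51, 80, 99, 102, 107, 99, 102, 111, 94, 80, 97, 82, 48, 48, 52, 52, 59]
314 [81, 80, 99, 100, 99, 99, 99, 101, 111, 94, 80, 94, 93, 79, 84, 46, 48, 52]
322 [100, 99, 100, 101, 99, 98, 95, 98, 110, 95, 76, 92, 91, 94, 105, 78, 77, 58]
330 [101, 100, 102, 101, 101, 94, 91, 93, 100, 93, 83, 90, 90, 91, 95, 94, 104, 83]
338 [101, 102, 102, 102, 101, 92, 92, 90, 92, 91, 90, 90, 88, 90, 101, 102, 124, 124]
346 [102, 102, 103, 102, 101, 91, 90, 92, 90, 90, 91, 89, 97, 107, 139, 139, 136, 137]
354 [103, 101, 102, 102, 95, 91, 90, 91, 90, 93, 99, 107, 133, 137, 129, 107, 99, 137]
362 [101, 102, 103, 96, 91, 91, 90, 96, 170, 111, 114, 141, 155, 144, 119, 80, 66, 138]
370 [102, 102, 97, 91, 90, 93, 94, 85, 103, 109, 130, 157, 146, 137, 132, 118, 107, 136]
378 [97, 96, 93, 92, 95, 94, 95, 98, 120, 122, 136, 149, 137, 137, 135, 136, 134, 150]
386 [94, 95, 96, 96, 98, 120, 120, 120, 135, 135, 137, 137, 136, 137, 135, 136, 151, 160]
394 [85, 98, 97, 95, 95, 92, 118, 134, 136, 137, 137, 136, 137, 139, 139, 152, 162, 162]
402 [96, 98, 99, 117, 104, 99, 120, 137, 137, 138, 138, 138, 138, 140, 140, 152, 164, 161]
410 [96, 98, 111, 136, 125, 130, 133, 137, 137, 139, 138, 140, 138, 139, 138, 141, 163, 159]
418 [98, 96, 109, 131, 136, 136, 138, 140, 139, 139, 140, 138, 137, 139, 137, 137, 149, 159]
426 [85, 97, 101, 111, 131, 139, 139, 140, 139, 140, 139, 137, 136, 136, 136, 137, 137, 159]
t: 8.02
ee_pos: [0.5035, 0.0522, 0.0407]
ee_rot: [0.137, -3.138, -0.0]
force: [-0.2, -0.4, 0.3]
opening: 0.0003
grasp_force: 0.0
t 8.025 pos [0.5035 0.0522 0.0407] F [-0.2 -0.4  0.3] fix [-0.0611  0.0047] xhead -3.054 Ftool [ 0.3 -0.4 -0.3]
```

The finger's visible bottom ends at g.png (305,335), about 40 px above the plate's edge, with shaded base between. So the closed tips are probably higher than I assumed, and they passed over the plate. I'll back off over the bare base and feel down for it.

```bash
python3 -m pendant '[0,0,-0.004,0,0,0.03,0.01,0,0,0,0,0,0.01,0,0,0,0,0.004,0,0,0,0,0,0,0]';python3 st.py; for i in 1; do python3 -m pendant '[0,0,0.002,0,0,0,0,0.002,0,0,0,0,0,0,0]';done;python3 st.py
```

```text
t: 8.65
ee_pos: [0.4732, 0.0594, 0.0303]
ee_rot: [0.137, -3.138, -0.0]
force: [0.1, 0.3, 0.1]
opening: 0.0003
grasp_force: 0.0
t 8.65 pos [0.4732 0.0594 0.0303] F [0.1 0.3 0.1] fix [-0.0906  0.0149] xhead -3.055 Ftool [-0.1  0.3 -0.1]
t: 9.02
ee_pos: [0.4729, 0.0595, 0.0267]
ee_rot: [0.137, -3.138, -0.0]
force: [0.2, 0.8, 0.1]
opening: 0.0001
grasp_force: 0.0
t 9.025 pos [0.4729 0.0595 0.0267] F [0.2 0.8 0.1] fix [-0.0908  0.0151] xhead -3.054 Ftool [-0.3  0.7 -0.1]
```

```bash
for i in 1; do python3 -m pendant '[0,0,0.002,0,0,0,0,0.002,0,0,0,0,0,0,0]';done;python3 st.py; python3 - <<'E'
from proj import *
from station import readout
t=readout.observe()['ee_pos'];a=camera("scene");w=camera("wrist")
uv=proj("scene",[t,t-[0,0,.017],t+[0,0,.013]]);s=8;o=np.array([225,155])
im=cv2.resize(a[165:215,235:285,::-1],(400,400),interpolation=cv2.INTER_CUBIC)
print(np.round((uv-[235,165]+.5)*8).tolist())
cv2.imwrite('pics/i.png',np.hstack([im,cv2.resize(w[180:380,156:356,::-1],(400,400),interpolation=cv2.INTER_CUBIC)]))
E
```

```text
t: 9.4
ee_pos: [0.4727, 0.0595, 0.0227]
ee_rot: [0.137, -3.138, -0.0]
force: [-1.2, 0.3, -0.3]
opening: 0.0003
grasp_force: 0.0
t 9.4 pos [0.4727 0.0595 0.0227] F [-1.2  0.3 -0.3] fix [-0.091   0.0151] xhead -3.054 Ftool [1.1 0.4 0.3]
[[173.0, 284.0], [173.0, 315.0], [173.0, 259.0]]
```

View pics/i.png

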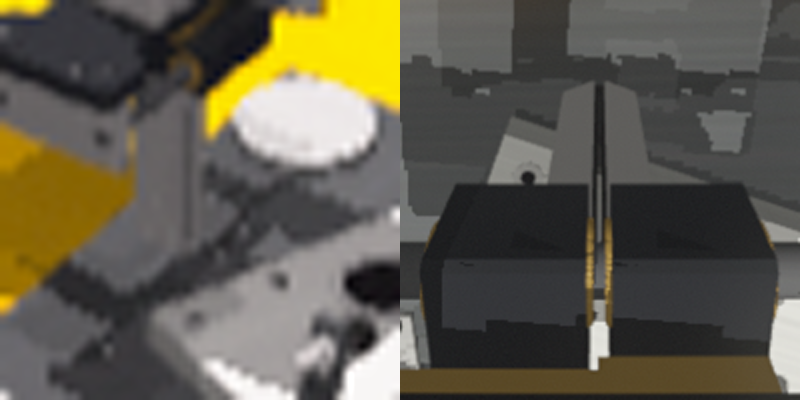

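Finger bottom is at about (172,283) in the left panel, right where the reported TCP projects, so the tips are no lower than the reported TCP. I'll continue down by 1 mm rows to feel the base.

```bash
python3 -m pendant '[0,0,0.001,0,0,0,0,0,0,0]' |grep -E 'pos|force';python3 -m pendant '[0,0,0.001,0,0,0,0,0,0,0]'|grep -E 'pos|force';python3 -m pendant '[0,0,0.001,0,0,0,0,0,0,0]'|grep -E 'pos|force'; python3 -m pendant '[0,0,0.001,0,0,0,0,0,0,0]'|grep -E 'pos|force'
```

```text
ee_pos: [0.4729, 0.0595, 0.0218]
force: [0.4, 0.9, -0.1]
grasp_force: 0.0
ee_pos: [0.4729, 0.0596, 0.0208]
force: [0.0, 0.1, -0.2]
grasp_force: 0.0
ee_pos: [0.4728, 0.0595, 0.0198]
force: [0.2, 0.2, 0.4]
grasp_force: 0.0
ee_pos: [0.4728, 0.0596, 0.0187]
force: [1.0, -0.3, -0.4]
grasp_force: 0.0
```

```bash
for i in 1; do python3 -m pendant '[0,0,0.001,0,0,0,0,0,0,0]' |grep -E 'pos|force:';python3 -m pendant '[0,0,0.001,0,0,0,0,0,0,0]'|grep -E 'pos|force:';python3 -m pendant '[0,0,0.001,0,0,0,0,0,0,0]'|grep -E 'pos|force:'; python3 -m pendant '[0,0,0.001,0,0,0,0,0,0,0]'|grep -E 'pos|force:';python3 -m pendant '[0,0,0.001,0,0,0,0,0,0,0]'|grep -E 'pos|force:'; done
python3 - <<'E'
from proj import *
from station import readout
# wrist view: finger tip row along image centre line
w=camera("wrist");g=w.mean(2)
print([int(x) for x in g[200:300:4,242]]);print([int(x) for x in g[200:300:4,268]])
t=readout.observe();from scipy.spatial.transform import Rotation as Ro
R=Ro.from_rotvec(t['ee_rot']).as_matrix();p=t['ee_pos']
for k in(-.02,-.01,0,.01,.017,.03):print(k,proj("wrist",[p+R@[0,0,k],p+R@[.008,.01,k]]).round(1).tolist())
E
```

```text
ee_pos: [0.4729, 0.0596, 0.0178]
force: [0.7, -0.1, 0.6]
grasp_force: 0.0
ee_pos: [0.4728, 0.0596, 0.0168]
force: [-0.4, -0.4, -0.1]
grasp_force: 0.0
ee_pos: [0.4729, 0.0596, 0.0158]
force: [0.0, -0.1, -1.0]
grasp_force: 0.0
ee_pos: [0.4729, 0.0595, 0.0148]
force: [0.9, 0.7, 0.1]
grasp_force: 0.0
ee_pos: [0.4729, 0.0595, 0.0138]
force: [-0.1, -0.1, -0.3]
grasp_force: 0.0
[99, 100, 87, 55, 67, 55, 85, 95, 95, 95, 94, 95, 95, 95, 95, 95, 94, 93, 52, 35, 33, 33, 32, 34, 31]
[99, 111, 90, 64, 63, 62, 90, 94, 95, 96, 95, 95, 95, 95, 95, 95, 94, 94, 50, 34, 33, 34, 33, 35, 33]
-0.02 [[256.1, 231.0], [270.3, 220.5]]
-0.01 [[256.0, 225.5], [269.6, 215.4]]
0 [[256.0, 220.4], [268.9, 210.8]]
0.01 [[256.0, 215.8], [268.4, 206.5]]
0.017 [[256.0, 212.8], [268.0, 203.8]]
0.03 [[255.9, 207.7], [267.3, 199.1]]
```

The wrist view agrees: the tip line is near row 221, so the closed tips sit about 15 mm behind the reported TCP, at z≈0.029 now. The body is therefore lower too. I'll turn the tool so its long body swings away from the clamp, go 3 mm lower, and push, tracking the plate's yaw in the top camera.

```bash
python3 -m pendant '[0,0,0,0.15,0,0,0,0,0.15,0,0,0,0.001,0,0,0,0,0.001,0,0,0,0,0.001,0,0,0,0,0,0,0]'; python3 -m pendant '[-0.003,0,0,0,0,-0.003,0,0,0,0,-0.003,0,0,0,0,-0.003,0,0,0,0,0,0,0,0,0]' >/dev/null; python3 st.py; python3 yaw.py; python3 -m pendant '[-0.003,0,0,0,0,-0.003,0,0,0,0,0,0,0,0,0]' >/dev/null; python3 st.py; python3 yaw.py
python3 - <<'E'
from station import *
import numpy as np
from scipy.spatial.transform import Rotation as Ro
s=readout.observe();print('wrist cam in tool',Ro.from_rotvec(s['ee_rot']).as_matrix().T@(get_calibration("wrist")['T'][:3,3]-s['ee_pos']))
E
```

```text
t: 12.55
ee_pos: [0.4728, 0.0595, 0.0107]
ee_rot: [-0.333, -3.124, -0.0]
force: [-0.9, 0.8, -0.6]
opening: 0.0
grasp_force: 0.0
t 13.175 pos [0.4849 0.057  0.0109] F [ 1.1 -0.7 -0.9] fix [-0.0791  0.0113] xhead 2.929 Ftool [-1.2 -0.5  0.9]
plate y heading now -0.26977956 start -0.26777208 fixture x 0.10232700437821728
t 13.6 pos [0.4905 0.0557 0.0108] F [-1.3 -0.2  0.5] fix [-0.0737  0.0095] xhead 2.929 Ftool [ 1.3 -0.5 -0.5]
plate y heading now -0.26230466 start -0.26777208 fixture x 0.10232700437821728
wrist cam in tool [ 8.03987447e-02  5.96395397e-05 -1.99187522e-01]
```

Contact: the plate's yaw has begun to grow, with the tool where an 8 mm half-width predicts it.

```bash
python3 -m pendant '[-0.004,0,0,0,0,-0.004,-0.001,0,0,0,-0.004,-0.002,0,0,0,-0.004,-0.002,0,0,0,0,0,0,0,0]' >/dev/null; python3 st.py; python3 yaw.py;  python3 -m pendant '[-0.004,-0.002,0,0,0,-0.004,-0.002,0,0,0,-0.004,-0.002,0,0,0,0,0,0,0,0]' >/dev/null; python3 st.py; python3 yaw.py
```

```text
t 14.275 pos [0.5059 0.0473 0.011 ] F [-0.4 -0.6 -1.1] fix [-0.0593 -0.0005] xhead 2.928 Ftool [ 0.2 -0.6  1.1]
plate y heading now -0.121059895 start -0.26777208 fixture x 0.10232700437821728
t 14.825 pos [0.5163 0.0388 0.011 ] F [0.2 0.4 0.1] fix [-0.0498 -0.01  ] xhead 2.928 Ftool [-0.1  0.4 -0.1]
plate y heading now -0.010086775 start -0.26777208 fixture x 0.10232700437821728
```

```bash
python3 -m pendant '[-0.003,-0.002,0,0,0,-0.003,-0.001,0,0,0,-0.003,-0.001,0,0,0,0,0,0,0,0]' >/dev/null; python3 st.py; python3 yaw.py;  python3 -m pendant '[-0.002,-0.001,0,0,0,-0.002,-0.001,0,0,0,0,0,0,0,0]' >/dev/null; python3 st.py; python3 yaw.py
```

```text
t 15.375 pos [0.5239 0.033  0.0109] F [-2.  -0.4  0.3] fix [-0.0428 -0.0165] xhead 2.929 Ftool [ 1.8 -0.8 -0.3]
plate y heading now 0.06189835 start -0.26777208 fixture x 0.10232700437821728
t 15.8 pos [0.5273 0.0304 0.0109] F [-0.9  0.2  0.4] fix [-0.0397 -0.0194] xhead 2.929 Ftool [ 1.   0.  -0.4]
plate y heading now 0.09336376 start -0.26777208 fixture x 0.10232700437821728
```

```bash
python3 -m pendant '[-0.001,0,0,0,0,-0.001,-0.001,0,0,0,0,0,0,0,0]' |grep force:;python3 -m pendant '[-0.001,0,0,0,0,0,0,0,0,0]' |grep force:;python3 -m pendant '[-0.001,0,0,0,0,0,0,0,0,0]' |grep force:; python3 st.py; python3 yaw.py
```

```text
force: [-0.2, 0.7, 0.8]
grasp_force: 0.5
force: [-1.0, 0.0, 0.6]
grasp_force: 0.6
force: [-1.5, -0.8, 0.3]
grasp_force: 0.8
t 16.725 pos [0.5307 0.0285 0.0108] F [-1.5 -0.8  0.3] fix [-0.0365 -0.0217] xhead 2.929 Ftool [ 1.3 -1.1 -0.3]
plate y heading now 0.114409566 start -0.26777208 fixture x 0.10232700437821728
```

```bash
python3 -m pendant '[-0.001,0,0,0,0,0,0,0,0,0]' |grep ^force:;python3 -m pendant '[-0.001,0,0,0,0,0,0,0,0,0]' |grep ^force:;python3 -m pendant '[-0.001,0,0,0,0,0,0,0,0,0]' |grep ^force:; python3 st.py; python3 yaw.py
```

```text
force: [-2.3, -1.6, 0.6]
force: [-4.4, -0.8, 3.0]
force: [-7.5, -0.9, 3.9]
t 17.525 pos [0.532  0.0281 0.0106] F [-7.5 -0.9  3.9] fix [-0.0352 -0.0222] xhead 2.929 Ftool [ 7.2 -2.5 -3.8]
plate y heading now 0.11789477 start -0.26777208 fixture x 0.10232700437821728
```

```bash
python3 -m pendant '[-0.001,0,0,0,0,0,0,0,0,0,0,0,0,0,0,0,0,0,0,0,0,0,0,0,0]' |grep ^force:;python3 st.py; python3 yaw.py
```

```text
force: [-8.9, -0.4, 5.0]
t 18.2 pos [0.5322 0.0281 0.0106] F [-8.9 -0.4  5. ] fix [-0.0351 -0.0222] xhead 2.929 Ftool [ 8.7 -2.2 -5. ]
plate y heading now 0.120028615 start -0.26777208 fixture x 0.10232700437821728
```

```bash
python3 -m pendant '[-0.0007,0,0,0,0,0,0,0,0,0,0,0,0,0,0,0,0,0,0,0,0,0,0,0,0]' |grep ^force:; python3 -m pendant '[0.003,0,0,0,0,0.01,0.002,0,0,0,0.02,0.002,0,0,0,0,0,-0.05,0,0,0,0,-0.06,0,0,0,0,-0.06,0,0,0,0,-0.03,0,0,0,0,0,0.18,0]'; python3 yaw.py; python3 -m pendant '[0,0,0,0.18,0,0,0,0,0.18,0,0,0,0,0.18,0,0,0,0,0.18,0,0,0,0,0.18,0,0,0,0,0.176,0,0,0,0,0,0]'; python3 - <<'E'
from fr import *;print(W([.042,-.257]))
E
python3 st.py '[*W([.042,-.257]),.2]'
```

```text
force: [-10.1, 0.2, 5.5]
t: 19.88
ee_pos: [0.5067, 0.039, 0.2156]
ee_rot: [0.618, 3.069, 0.004]
force: [-1.1, 0.1, -0.1]
opening: 0.0003
grasp_force: 0.0
plate y heading now 0.123358846 start -0.26777208 fixture x 0.10232700437821728
t: 20.8
ee_pos: [0.5041, 0.0389, 0.2106]
ee_rot: [2.1, 2.336, 0.002]
force: [0.4, 0.5, 0.5]
opening: 0.0005
grasp_force: 0.0
[ 0.63281827 -0.19759298]
t 20.8 pos [0.5041 0.0389 0.2106] F [0.4 0.5 0.5] fix [-0.0619 -0.0086] xhead 1.677 Ftool [ 0.5  0.4 -0.5]
to target, tool axes [-0.2488  0.1029  0.0105]
```

```bash
python3 -m pendant '[-0.05,0.0206,0,0,0,-0.05,0.0206,0,0,0,-0.05,0.0206,0,0,0,-0.05,0.0206,0,0,0,-0.05,0.0206,0,0,0,0,0,0,0,0]'; python3 st.py '[*W([.042,-.257]),.067]'; python3 yaw.py
```

```text
t: 21.55
ee_pos: [0.6324, -0.203, 0.2077]
ee_rot: [-2.104, -2.33, 0.002]
force: [-0.3, 0.7, -0.8]
opening: 0.0007
grasp_force: 0.0
t 21.55 pos [ 0.6324 -0.203   0.2077] F [-0.3  0.7 -0.8] fix [ 0.041  -0.2623] xhead 1.673 Ftool [ 0.7 -0.2  0.8]
to target, tool axes [0.0052 0.0014 0.1407]
plate y heading now 0.124204874 start -0.26777208 fixture x 0.10232700437821728
```

```bash
python3 -m pendant '[0,0.001,0.05,0,0,0,0,0.05,0,0,0,0,0.034,0,0,0,0,0,0,0]'|grep ^force; python3 -m pendant '[0.004,0,0,0,0,0.004,0,0,0,0,0.003,0,0,0,0,0,0,0,0,0]'|grep ^force; python3 -m pendant '[0.002,0,0,0,0,0,0,0,0,0]'|grep ^force; python3 -m pendant '[0.002,0,0,0,0,0,0,0,0,0]'|grep ^force; python3 st.py
```

```text
force: [-0.7, 0.5, 0.4]
force: [0.3, 0.2, 0.4]
force: [-0.2, -0.5, 0.6]
force: [0.7, 0.0, -1.0]
t 23.1 pos [ 0.6312 -0.1848  0.0767] F [ 0.7  0.  -1. ] fix [ 0.0417 -0.2441] xhead 1.673 Ftool [-0.   0.7  1. ]
```

```bash
python3 -m pendant '[0,0,0.004,0,0,0,0,0.004,0,0,0,0,0,0,0]'|grep ^force; python3 -m pendant '[0.002,0,0,0,0,0,0,0,0,0]'|grep ^force; python3 -m pendant '[0.002,0,0,0,0,0,0,0,0,0]'|grep ^force; python3 -m pendant '[0.002,0,-0.002,0,0,0,0,0,0,0]'|grep ^force; python3 st.py
```

```text
force: [0.3, -1.1, -0.7]
force: [-0.6, -5.4, 0.6]
force: [-1.0, -7.4, 1.7]
force: [-0.7, -9.4, 2.5]
t 24.225 pos [ 0.6311 -0.1824  0.0728] F [-0.7 -9.4  2.5] fix [ 0.0418 -0.2417] xhead 1.671 Ftool [-9.3 -1.7 -2.4]
```

Contact is right where the model predicts (fixture y −0.2416). Now upward along the arc.

```bash
python3 -m pendant '[0.001,0,-0.004,0,0,0.001,0,-0.004,0,0,0,0,0,0,0]'|grep ^force; python3 st.py; python3 -m pendant '[0.002,0,-0.005,0,0,0.002,0,-0.005,0,0,0,0,0,0,0]'|grep ^force; python3 st.py
```

```text
force: [-1.3, -6.0, 3.2]
t 24.6 pos [ 0.6307 -0.1787  0.0806] F [-1.3 -6.   3.2] fix [ 0.0418 -0.238 ] xhead 1.672 Ftool [-5.8 -1.9 -3.2]
force: [-0.4, -3.8, 3.3]
t 24.975 pos [ 0.6304 -0.1731  0.0901] F [-0.4 -3.8  3.3] fix [ 0.0421 -0.2324] xhead 1.673 Ftool [-3.8 -0.7 -3.3]
```

```bash
python3 -m pendant '[0.005,0,-0.007,0,0,0.005,0,-0.007,0,0,0.005,0,-0.006,0,0,0,0,0,0,0]'|grep ^force; python3 st.py; python3 -m pendant '[0.005,0,-0.004,0,0,0.006,0,-0.005,0,0,0.006,0,-0.004,0,0,0.005,0,-0.004,0,0,0,0,0,0,0]'|grep ^force; python3 st.py; python3 yaw.py
```

```text
force: [1.0, -1.7, 1.7]
t 25.475 pos [ 0.629  -0.1566  0.1094] F [ 1.  -1.7  1.7] fix [ 0.0423 -0.2159] xhead 1.674 Ftool [-1.8  0.8 -1.7]
force: [-0.2, 0.3, -0.3]
t 26.1 pos [ 0.6259 -0.1346  0.1257] F [-0.2  0.3 -0.3] fix [ 0.0416 -0.1936] xhead 1.674 Ftool [ 0.3 -0.1  0.3]
plate y heading now 0.12517631 start -0.26777208 fixture x 0.10232700437821728
```

```bash
cat > red.py <<'E'
from proj import *
for n in("scene","top"):
    im=camera(n);hsv=cv2.cvtColor(im,cv2.COLOR_RGB2HSV)
    m=((hsv[...,1]>150)&((hsv[...,0]<8)|(hsv[...,0]>172))&(im[...,0]>70)).astype(np.uint8)
    uv0=proj(n,[[*W([.042,-.122]),.07]])[0]
    k,l,st,ce=cv2.connectedComponentsWithStats(m)
    for i in range(1,k):
        if st[i,4]>8 and np.linalg.norm(ce[i]-uv0)<70: print(n,'red',st[i],ce[i].round(1))
    for th in(1.15,.8,.49,.2,0):
        print(th,proj(n,[[*W([.042,-.122-r*np.sin(th)]),.07+r*np.cos(th)] for r in(.046,.118)]).round(0).tolist())
E
python3 red.py
```

```text
scene red [259 207   8  16  77] [261.5 216.1]
1.15 [[259.0, 230.0], [246.0, 235.0]]
0.8 [[261.0, 224.0], [251.0, 221.0]]
0.49 [[263.0, 220.0], [257.0, 209.0]]
0.2 [[266.0, 216.0], [264.0, 200.0]]
0 [[268.0, 215.0], [268.0, 195.0]]
1.15 [[284.0, 152.0], [305.0, 147.0]]
0.8 [[281.0, 151.0], [299.0, 146.0]]
0.49 [[278.0, 151.0], [290.0, 145.0]]
0.2 [[274.0, 151.0], [280.0, 145.0]]
0 [[271.0, 151.0], [272.0, 146.0]]
```

Handle is at about 0.49 rad lean, as intended. Continuing.

```bash
python3 -m pendant '[0.005,0,-0.002,0,0,0.006,0,-0.003,0,0,0.006,0,-0.002,0,0,0.006,0,-0.002,0,0,0,0,0,0,0]'|grep ^force; python3 st.py; python3 -m pendant '[0.004,0,-0.001,0,0,0.004,0,-0.001,0,0,0.004,0,0,0,0,0,0,0,0,0]'|grep ^force; python3 st.py;python3 -m pendant '[0.003,0,0,0,0,0.003,0,0,0,0,0,0,0,0,0]'|grep ^force; python3 st.py; python3 yaw.py
```

```text
force: [0.4, -0.3, -0.9]
t 26.875 pos [ 0.6242 -0.1122  0.1354] F [ 0.4 -0.3 -0.9] fix [ 0.0421 -0.1712] xhead 1.674 Ftool [-0.3  0.4  0.9]
force: [0.4, -1.0, -0.3]
t 27.375 pos [ 0.6228 -0.1007  0.137 ] F [ 0.4 -1.  -0.3] fix [ 0.0419 -0.1596] xhead 1.673 Ftool [-1.   0.3  0.3]
force: [1.3, -1.7, 1.6]
t 27.75 pos [ 0.6222 -0.095   0.1371] F [ 1.3 -1.7  1.6] fix [ 0.0419 -0.1539] xhead 1.673 Ftool [-1.9  1.1 -1.6]
plate y heading now 0.12472212 start -0.26777208 fixture x 0.10232700437821728
```

```bash
python3 -m pendant '[0.002,0,0,0,0,0.002,0,0,0,0,0.002,0,0,0,0,0,0,0,0,0]'|grep ^force; python3 -m pendant '[0.002,0,0,0,0,0.002,0,0,0,0,0,0,0,0,0]'|grep ^force;python3 st.py; python3 -m pendant '[0.002,0,0,0,0,0,0,0,0,0]'|grep ^force; python3 st.py; python3 -m pendant '[0.001,0,0,0,0,0,0,0,0,0]'|grep ^force; python3 st.py; python3 yaw.py
```

```text
force: [0.2, -1.3, 0.6]
force: [0.3, -0.6, -0.2]
t 28.675 pos [ 0.6209 -0.0846  0.1366] F [ 0.3 -0.6 -0.2] fix [ 0.0416 -0.1434] xhead 1.673 Ftool [-0.7  0.2  0.2]
force: [0.3, -0.6, -0.7]
t 28.925 pos [ 0.6207 -0.0829  0.1367] F [ 0.3 -0.6 -0.7] fix [ 0.0416 -0.1416] xhead 1.673 Ftool [-0.6  0.2  0.7]
force: [-0.4, -1.0, 0.2]
t 29.175 pos [ 0.6206 -0.082   0.1367] F [-0.4 -1.   0.2] fix [ 0.0417 -0.1408] xhead 1.673 Ftool [-1.  -0.5 -0.2]
plate y heading now 0.12141693 start -0.26777208 fixture x 0.10232700437821728
```

```bash
python3 red.py | grep -E 'red|^0 |0.2'; python3 -m pendant '[0.002,0,0,0,0,0,0,0,0,0]'|grep ^force; python3 -m pendant '[0.001,0,0,0,0,0,0,0,0,0]'|grep ^force; python3 -m pendant '[0.001,0,0,0,0,0,0,0,0,0]'|grep ^force; python3 st.py
```

```text
scene red [264 195   8  22  75] [267.9 209.3]
0.2 [[266.0, 216.0], [264.0, 200.0]]
0 [[268.0, 215.0], [268.0, 195.0]]
0.2 [[274.0, 151.0], [280.0, 145.0]]
0 [[271.0, 151.0], [272.0, 146.0]]
force: [-0.2, -2.3, 0.6]
force: [-0.7, -5.7, -0.8]
force: [0.9, -7.3, -0.1]
t 30.075 pos [ 0.6205 -0.0806  0.1369] F [ 0.9 -7.3 -0.1] fix [ 0.0417 -0.1394] xhead 1.671 Ftool [-7.4  0.1  0.2]
```

```bash
python3 -m pendant '[0.001,0,0,0,0,0,0,0,0,0]'|grep ^force; python3 st.py;python3 -m pendant '[0.001,0,0,0,0,0,0,0,0,0]'|grep ^force;  python3 st.py;python3 -m pendant '[0.001,0,0,0,0,0,0,0,0,0]'|grep ^force; python3 st.py; python3 -m pendant '[0.001,0,0,0,0,0,0,0,0,0]'|grep ^force; python3 st.py
```

```text
force: [0.4, -8.2, -1.0]
t 30.325 pos [ 0.6206 -0.0806  0.137 ] F [ 0.4 -8.2 -1. ] fix [ 0.0418 -0.1393] xhead 1.671 Ftool [-8.2 -0.4  1. ]
force: [0.3, -10.5, -1.8]
t 30.575 pos [ 0.6205 -0.0806  0.137 ] F [  0.3 -10.5  -1.8] fix [ 0.0417 -0.1393] xhead 1.67 Ftool [-10.5  -0.8   1.9]
force: [1.7, -12.5, -3.0]
t 30.825 pos [ 0.6205 -0.0805  0.1369] F [  1.7 -12.5  -3. ] fix [ 0.0417 -0.1393] xhead 1.669 Ftool [-12.6   0.4   3.1]
force: [1.5, -13.7, -1.8]
t 31.075 pos [ 0.6205 -0.0805  0.137 ] F [  1.5 -13.7  -1.8] fix [ 0.0417 -0.1393] xhead 1.669 Ftool [-13.8   0.2   2. ]
```

```bash
python3 -m pendant '[0.001,0,0,0,0,0.001,0,0,0,0,0,0,0,0,0]'|grep ^force; python3 st.py;python3 -m pendant '[0.001,0,0,0,0,0.001,0,0,0,0,0,0,0,0,0,0,0,0,0,0]'|grep ^force;  python3 st.py; python3 red.py | grep -E 'red|^0 '; python3 yaw.py
```

```text
force: [1.4, -18.3, -1.7]
t 31.45 pos [ 0.6205 -0.0805  0.137 ] F [  1.4 -18.3  -1.7] fix [ 0.0417 -0.1392] xhead 1.667 Ftool [-18.3  -0.4   2. ]
force: [3.0, -21.0, -2.7]
t 31.95 pos [ 0.6205 -0.0805  0.1371] F [  3.  -21.   -2.7] fix [ 0.0417 -0.1392] xhead 1.666 Ftool [-21.1   1.    3. ]
scene red [264 195   8  22  77] [268.1 208.6]
0 [[268.0, 215.0], [268.0, 195.0]]
0 [[271.0, 151.0], [272.0, 146.0]]
plate y heading now 0.12490523 start -0.26777208 fixture x 0.10232700437821728
```

The handle is at its end stop: 21 N produced no further movement, and the red mask matches upright. The plate's yaw is held at 0.125. I'll back off and rise clear, then check.

```bash
python3 -m pendant '[-0.006,0,0,0,0,-0.01,0,0,0,0,-0.03,0,0,0,0,-0.05,0,0,0,0,0,0,-0.05,0,0,0,0,-0.05,0,0,0,0,0,0,0]'; python3 red.py | grep -E 'red|^0 '; python3 yaw.py; python3 st.py
```

```text
t: 32.98
ee_pos: [0.6316, -0.1655, 0.2434]
ee_rot: [2.098, 2.326, 0.009]
force: [0.7, 0.5, 0.5]
opening: 0.0002
grasp_force: 0.0
scene red [264 194   8  23 142] [267.7 204.6]
0 [[268.0, 215.0], [268.0, 195.0]]
top red [269 144   5   5  22] [271.1 146.1]
0 [[271.0, 151.0], [272.0, 146.0]]
plate y heading now 0.12575209 start -0.26777208 fixture x 0.10232700437821728
t 33.125 pos [ 0.629  -0.1649  0.2355] F [-0.   0.1 -0.7] fix [ 0.0416 -0.2241] xhead 1.674 Ftool [0.1 0.  0.7]
```

```bash
python3 -c "
from station import bot
print(bot.close_job())"
```

```text
the job is handed in; nothing more can be done
None
```

I pushed the plate onto the stop screw (about 10 N on the finger), swung the clamp handle upright to its end stop (21 N, no further movement), and handed the job in at about 33 s with the robot clear; my first two passes went over the plate without moving it, because the closed fingertips sat higher than I had assumed.

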